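# Tighten the turntable's clamp screw with the hex key

## Task

Take the T-handled hex key off its rack, push it fully home into the recessed hex socket of the clamp screw in the middle of the turntable, and only then turn the screw clockwise until it comes up against its stop, so that the round clock blank is clamped. Then draw the key out and hang it back on the rack as it was, upright with its bar lying across both rails. Leave the cup, the jar and the tin alone.

Things in the scene. Friction and masses are not known exactly. Their poses are not given: they have to be found in the camera images.
- key_grip (a point): Centre of the black plastic bar of the T-handled hex key (loose, 0.28 kg): 110 mm long (this point's y), 14 mm thick (x), 16 mm high (z). Its steel shank points straight down (-z) from the middle. It starts hanging upright on the rack: pinch the bar across its thickness (x) from above, at its middle, between the rails. No pose is given while the fingers hold it.
- key_tip (a point): Centre of the end of the key's dark steel shank, 93 mm straight below key_grip (85 mm below the bar's underside), same axes. The shank is hexagonal, 19 mm across flats (22 across corners), the last 3 mm narrowed to 16 mm. Two of its six flats face along +-y, the others at 60-degree steps.
- socket (a point): Centre of the mouth of the screw's hex socket, 101 mm above the table, on the upright screw axis; z up, turns with the screw. A six-sided countersink 6 mm deep (27.6 mm across flats at the mouth) leads to the hexagon, 20.6 mm across flats, 14 mm deep. Two flats face +-y, the others at 60-degree steps: the key enters at any of six headings, with 0.17 rad of play either way.
- socket_floor (a point): Centre of the socket's flat floor, 20 mm below socket, same axes. Fully home, the key's tip rests on this floor (smooth oiled steel) and the middle of its bar is 93 mm above it.
- screw (a joint): Angle of the clamp screw in rad; grows as the screw is turned clockwise seen from above. It starts between 0 and 0.3, holds wherever it is left (friction about 0.2 N m, no spring, it does not move up or down) and comes up tight against a firm stop at 1.2.
- turntable: The turntable, fixed: dark cast base, aluminium wheel and on it a round plywood clock blank 220 mm across whose top is 73 mm above the table. In the middle an aluminium hub, 64 mm across, top 104 mm above the table, with the steel screw head sunk 3 mm inside it. Origin on the table under the screw axis.
- rack_seat (a point): Middle between the rack's two rails, level with their tops, 105 mm above the table. The rails run along this point's x, 12 mm thick, centred at y = +-38 mm (64 mm clear between), 54 mm of flat between end lips 8 mm high. The key hangs with its bar along y across both rails, shank between them, the bar's middle 8 mm above this point; either way round is fine.
- rack: Wooden key rack, fixed: base plate 90 by 110 mm, 12 mm thick, with two upright cheeks 70 mm long whose tops are the rails. Origin on the table under its middle.
- cup: White plastic cup, 72 mm across, 95 mm high, a bystander. Origin under its centre.
- jar: Glass jar, 60 mm across, 75 mm high, a bystander. Origin under its centre.
- tin: Aluminium tin, 66 mm across, 60 mm high, a bystander. Origin under its centre.
Things that resemble listed ones, but are neither listed nor needed, are in the scene too. What is meant by the part that bears key_grip is not white, and is the smaller of those in its own colour.

How it is judged (in metres and radians):
On the way, in this order (a step that is already met when the one before it is completed fails the run):
1. the key is fully home in the socket (tip within 3 mm of the floor) with the screw not yet turned (joint below 0.42) (z of key_tip in the frame of socket_floor below 0.003 m and horizontal distance between key_tip and socket_floor below 0.004 m and angle between key_grip's own z axis and vertical below 0.12 rad and value of joint screw below 0.42 rad), for 0.1 s.
2. the screw is turned up to its stop (joint above 1.08) with the key still fully home (z of key_tip in the frame of socket_floor below 0.003 m and horizontal distance between key_tip and socket_floor below 0.004 m and angle between key_grip's own z axis and vertical below 0.12 rad and value of joint screw above 1.08 rad), for 0.1 s.
At the end, for the whole second after the job is handed in: The screw is up against its stop (joint above 1.08) and the key hangs on the rack: bar across both rails (its middle within 27 mm of the rack's middle both ways, 4 to 12 mm above the rail tops, within 0.45 rad of square to the rails, either way round), upright within 0.12 rad (value of joint screw above 1.08 rad and x of key_grip in the frame of rack_seat between -0.027 and 0.027 m and y of key_grip in the frame of rack_seat between -0.027 and 0.027 m and z of key_grip in the frame of rack_seat between 0.004 and 0.012 m and angle between key_grip's own z axis and vertical below 0.12 rad and angle between the y axis of key_grip and the y axis of rack_seat, either way round below 0.45 rad); the robot touches nothing.
It fails at once if the cup is moved by more than 30 mm (distance of cup from where it was at the start of the episode above 0.03 m).
It fails at once if the jar is moved by more than 30 mm (distance of jar from where it was at the start of the episode above 0.03 m).
It fails at once if the tin is moved by more than 30 mm (distance of tin from where it was at the start of the episode above 0.03 m).
It also fails if it takes over 58 s, if anything falls off the work surface, if the arm or the gripper's body presses on something with over 40 N, if the wrist force passes 120 N, or if a joint passes its speed limit or range.

## Robot

A 6-joint arm with a two-finger parallel gripper is mounted at the origin on the work surface. World frame = base frame: x ahead of the robot, y to its left, z up, the work surface at z = 0. Lengths are in m, angles in degrees, forces in N, time in s.
With the tool pointing down it reaches from about 0.4 to 0.825 m from the base axis. Payload 7 kg.
Tool frame: the origin (TCP) lies midway between the tips of the shut fingers; the grasp point (between the pads) lies 19 mm behind it; z points along the fingers, y is the line along which they close (so a half turn about z gives the same grasp; the last joint's range is limited). The gripper opens to 88 mm and grips with 3 to 60 N. Pads are 19 mm wide; open, the fingers measure 130 mm over their backs; the gripper's body (78 mm by 193 mm) begins 47 mm behind the grasp point.
Start: joints at [-57.577, 20.546, 0.682, 0, -70.136, -16.507], TCP at [0.185, -0.649, 0.227] pointing down, gripper open.
Joint ranges: [-176.03, 176.03], [-82.01, 121.73], [-58.28, 71.71], [-173.87, 95.51], [-174.79, -0.11], [-173.66, 173.66]. Speed limits (degrees/s): [136.94, 136.94, 172.46, 180, 180, 180].

## Interface

Orientations are given as [roll, pitch, yaw] about the fixed x, y, z axes, in that order (R = Rz(yaw) Ry(pitch) Rx(roll)).
In Python, from plant import telemetry, viewer, workorder gives the robot as it stands. The module is installed in compiled form; this text tells all that it offers.
- The arm moves only by the tool carry_out, never from a script. Its argument "rows" is a list of rows, each a list of 6 numbers: the shift along the tool's x, y, z in m, then the turn, a rotation vector about the tool's x, y, z in rad. In form: [[tx, ty, tz, ax, ay, az], ...]. A call has 1 to 8 rows; each row is the pose to reach, as a shift and turn from the pose commanded when the call began, along the tool's axes at that moment; what a row does not reach only later rows make up. A row lasts 1/8 s, in which the tool goes at most 62.5 mm and 10.7 degrees, less where a joint would pass 70% of its speed; a pose out of reach is approached as far as the arm can. A call with a gripper value outside its range is refused whole. "grip" is the gripper's target within -1 to 1 (fully open at 1, half-way at 0, shut at -1), set as the call begins (left out, the last holds). The fingers move at their own pace and stop on an object; the grip force is fixed at half the most. Time passes only in rows, so rows that repeat a pose let the fingers close. It gives the time, the measured TCP pose, the force, the opening and the grip force at its end, in the units of the state.
- telemetry.get_obs(): the state, without advancing time (a new reading comes with each control period).
- viewer.snapshot(name): name is "scene" or "top" or "wrist"; returns the picture (400x640x3 uint8, red, green, blue); there is no depth.
- viewer.camera_info(name): a dict with "intrinsics" (3x3 intrinsics, pixels), "extrinsics" (4x4, takes a point from camera to world coordinates); the wrist camera has in their place "tool_from_camera" (4x4, takes a point from camera to tool coordinates, whose origin is the TCP and whose axes are the flange's). Camera axes: x right, y down, z forward; pixel columns grow to the right and rows downward; lengths in m; the calibration is good to about 2 mm. A picture is of the moment at which its call begins: read the wrist's pose just before it. camera_info takes no time and is no camera call.
- workorder.close_job(): hands the job in; it is judged then, once.
The state is a dict: "clock": time; "joint_pos": joint angles; "qvel": joint speeds; "tau": joint torques, N m; "tool_pos": TCP position; "orientation": TCP orientation; "force": force on the tool from outside, world axes, zero at the start; "moment": the same for the moment, N m; "opening": finger opening in m; "gripper_force": force on a finger pad.
Only numpy, scipy, OpenCV 4.12 (cv2) and the standard library are available. Lean on these libraries where they do the work, as an engineer would, in place of code of your own. Each camera call takes 0.05 s, during which the arm holds its last target. There are 200 camera calls.

## Working session

There is one attempt and no reset: what is moved stays moved. The work goes in short steps, Python scripts to look and compute and a tool call to move; the robot and the scene stay as the last step left them, time stands still between calls to the robot, and variables do not carry over. Pictures are saved under pics/ and viewed, at most 10 in all, crops included, and the job is handed in when it is done.

Besides the shell and the picture viewer there is one more tool, called after "Call:" as name([rows], argument=value, ...), one row to a line, values as JSON. carry_out: Moves the arm, as the interface text tells. Its arguments: {"type":"object","properties":{"rows":{"type":"array"},"grip":{"type":"number"}},"required":["rows"]}

```bash
mkdir -p pics
python3 - <<'E'
from plant import telemetry, viewer
import cv2,numpy as np
o=telemetry.get_obs();print(o)
for n in("scene","top"):
    i=viewer.snapshot(n);cv2.imwrite(f"pics/{n}0.png",i[:,:,::-1])
    c=viewer.camera_info(n);print(n,{k:np.round(v,4).tolist() for k,v in c.items() if k in("intrinsics","extrinsics")})
print(viewer.camera_info("wrist"))
E
```

```text
{'clock': 0.0, 'joint_pos': array([-5.75751821e+01,  2.05919182e+01,  6.34034406e-01, -2.00641437e-02,
       -7.01363304e+01, -1.65065158e+01]), 'qvel': array([-0.0296636 ,  0.04398237, -0.11291012, -0.0459017 , -0.06495868,
       -0.06954695]), 'tau': array([-7.63051848e-04, -5.82726753e+01,  2.93056512e+01,  6.99719444e+00,
        6.95014576e-03, -1.33099084e-04]), 'tool_pos': array([ 0.18496422, -0.64865326,  0.2256194 ]), 'orientation': array([ 1.79904309e+02, -8.68693324e-03, -1.64088524e+02]), 'force': array([-0.28774045,  1.36226684, -0.29285465]), 'moment': array([ 0.00763789, -0.04462588,  0.01802647]), 'gripper_force': 0.0, 'opening': 0.08764136910221194}
scene {'intrinsics': [[424.513, 0.0, 317.4306], [0.0, 424.513, 211.3872], [0.0, 0.0, 1.0]], 'extrinsics': [[-0.5409, 0.652, -0.5313, 1.1593], [0.841, 0.427, -0.3321, 0.4025], [0.0104, -0.6265, -0.7793, 0.91], [0.0, 0.0, 0.0, 1.0]]}
top {'intrinsics': [[361.2357, 0.0, 322.2651], [0.0, 361.2357, 201.7252], [0.0, 0.0, 1.0]], 'extrinsics': [[0.0183, -0.978, 0.2079, 0.4769], [-0.9998, -0.0188, -0.0002, 0.0444], [0.0041, -0.2079, -0.9781, 0.8581], [0.0, 0.0, 0.0, 1.0]]}
{'intrinsics': array([[340.24089241,   0.        , 326.17608332],
       [  0.        , 340.24089241, 199.4276384 ],
       [  0.        ,   0.        ,   1.        ]]), 'tool_from_camera': array([[ 3.40895741e-04, -9.54234914e-01, -2.99057875e-01,
         8.12978458e-02],
       [ 9.99997770e-01, -2.98002693e-04,  2.09076439e-03,
        -1.10102165e-03],
       [-2.08420043e-03, -2.99057921e-01,  9.54232684e-01,
        -1.59261737e-01],
       [ 0.00000000e+00,  0.00000000e+00,  0.00000000e+00,
         1.00000000e+00]])}
```

View pics/scene0.png

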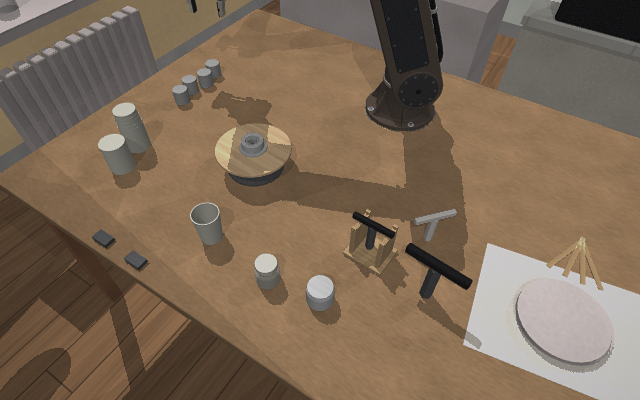

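View pics/top0.png

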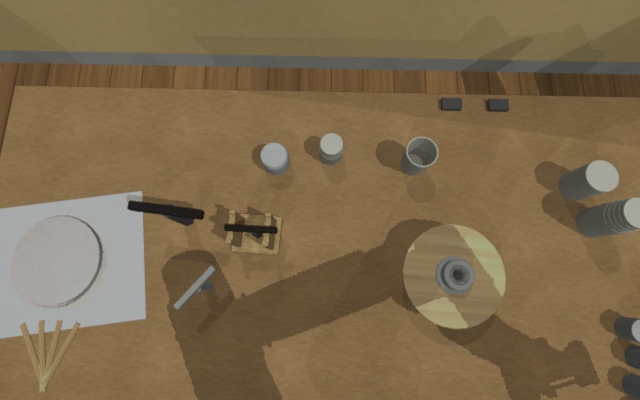

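Candidates for the key: the black T on the rack (top 251,229), the larger black T (166,210) and the white T (195,288). The one on the rack fits, as it is black and the smaller of the two black ones. I'll confirm it in an enlarged crop.

```bash
cat > h.py <<'E'
import numpy as np,cv2
from plant import telemetry, viewer
from scipy.spatial.transform import Rotation as R
def ray(name,uv,z,T=None):
    c=viewer.camera_info(name);K=c["intrinsics"]
    E=T if T is not None else c["extrinsics"]
    d=E[:3,:3]@np.linalg.solve(K,[uv[0],uv[1],1.]);p=E[:3,3]
    return p+d*(z-p[2])/d[2]
def wristT():
    o=telemetry.get_obs();T=np.eye(4)
    T[:3,:3]=R.from_euler("xyz",o["orientation"],degrees=True).as_matrix();T[:3,3]=o["tool_pos"]
    return T,T@viewer.camera_info("wrist")["tool_from_camera"]
E
python3 - <<'E'
from h import *
i=cv2.imread("pics/top0.png")
a=cv2.resize(i[185:255,205:300],None,fx=5,fy=5,interpolation=2)
b=cv2.resize(i[240:310,415:510],None,fx=5,fy=5,interpolation=2)
cv2.imwrite("pics/crop.png",np.vstack([a,b])[:,:])
for n,box,z in(("rackkey",(220,218,282,240),.121),("big",(125,198,206,222),.12)):
    x0,y0,x1,y1=box
    m=(i[y0:y1,x0:x1].max(2)<35).astype(np.uint8)
    k,l,s,c=cv2.connectedComponentsWithStats(m);j=1+np.argmax(s[1:,4])
    p=np.argwhere(l==j)[:,::-1].astype(np.float32)+np.float32([x0,y0])
    r=cv2.minAreaRect(p);print(n,r)
    print(np.round([ray("top",q,z) for q in cv2.boxPoints(r)],4).tolist(),ray("top",r[0],z))
print("hub",ray("top",(457,274.5),.104))
E
```

```text
rackkey ((246.87982177734375, 229.8632354736328), (44.16624450683594, 8.56284236907959), 3.6913864612579346)
[[0.565, 0.2429, 0.121], [0.5826, 0.2431, 0.121], [0.5784, 0.1522, 0.121], [0.5608, 0.1525, 0.121]] [0.57167178 0.19766656 0.121     ]
big ((165.52932739257812, 209.8043975830078), (74.26911926269531, 9.444341659545898), 8.530765533447266)
[[0.6107, 0.4468, 0.12], [0.6306, 0.4465, 0.12], [0.6102, 0.2914, 0.12], [0.5905, 0.2926, 0.12]] [0.61044262 0.36909928 0.12      ]
hub [ 0.4900519  -0.23467917  0.104     ]
```

View pics/crop.png

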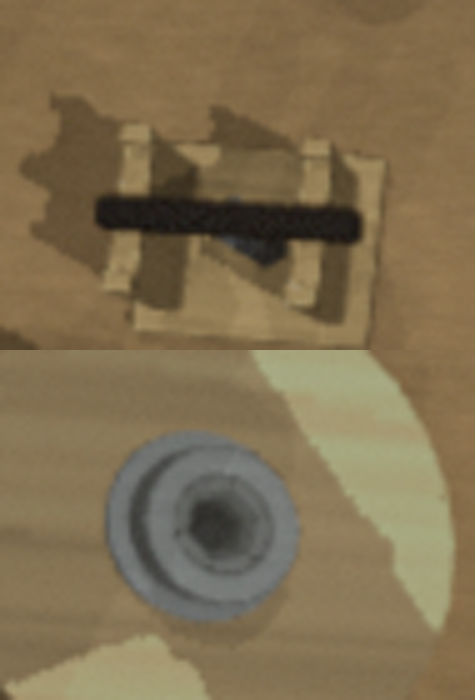

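The crop shows the small black bar (110 mm by scale, centre about 250.8,228.6) lying across the wooden rails. That is the key to take. The socket is near (457,274). I'll go to the socket first for a close look.

Call:
carry_out([
  [-0.048, 0.037, 0.0065, 0, 0, -0.155],
  [-0.096, 0.074, 0.013, 0, 0, -0.31],
  [-0.144, 0.111, 0.0195, 0, 0, -0.465],
  [-0.192, 0.148, 0.026, 0, 0, -0.62],
  [-0.24, 0.185, 0.0325, 0, 0, -0.775],
  [-0.288, 0.222, 0.039, 0, 0, -0.93],
  [-0.336, 0.259, 0.0455, 0, 0, -1.085],
  [-0.4, 0.308, 0.052, 0, 0, -1.24],
], grip=1)

```text
clock: 1.1
tool_pos: [0.475, -0.2561, 0.1757]
orientation: [180.0, 0.0, -92.7]
force: [0.4, -0.6, -0.2]
opening: 0.0879
gripper_force: 0.0
```

Call:
carry_out([
  [0, 0, 0, 0, 0, 0],
  [0, 0, 0, 0, 0, 0],
])

```text
clock: 1.35
tool_pos: [0.4742, -0.2576, 0.1757]
orientation: [180.0, 0.0, -93.0]
force: [0.1, 0.3, 1.0]
opening: 0.0876
gripper_force: 0.0
```

Run:
```python
from h import *
T,W=wristT();np.save("W1.npy",W);i=viewer.snapshot("wrist")[:,:,::-1];cv2.imwrite("pics/w1.png",i)
o=telemetry.get_obs();print(o["tool_pos"],o["orientation"],o["clock"],o["joint_pos"])
p=np.linalg.inv(W)@[.49,-.235,.104,1];K=viewer.camera_info("wrist")["intrinsics"]
q=K@p[:3]/p[2];print(q)
u,v=int(q[0]),int(q[1]);np.save("o1.npy",[u-65,v-65])
c=i[max(0,v-65):v+65,u-65:u+65];print(max(0,v-65),u-65);cv2.imwrite("pics/w1c.png",cv2.resize(c,None,fx=4.5,fy=4.5,interpolation=2))
```

```text
[ 0.47387388 -0.25821698  0.17585676] [ 1.79965860e+02  3.19579108e-03 -9.30939131e+01] 1.4 [-7.76802986e+00  1.01714522e+01 -2.05800677e+01 -4.68916389e-04
 -5.92827674e+01  4.67435737e+00]
[306.53002199 241.65827338   1.        ]
176 241
```

View pics/w1c.png

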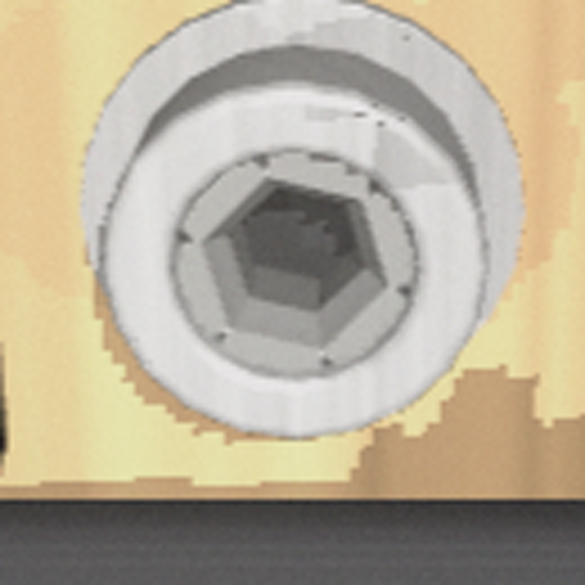

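The crop shows the hub from above. The hex mouth corners are at crop (275,180), (360,193), (385,275), (315,348), (228,325) and (205,238), with matching tick marks on the head. Next I'll compute its centre and heading.

Run:
```python
from h import *
W=np.load("W1.npy")
f=lambda c,z:ray("wrist",(np.array(c)+.5)/4.5-.5+[241,176],z,W)[:2]
for L,z in(([(262,160),(375,187),(405,290),(327,360),(220,337),(185,237)],.101),([(275,180),(360,193),(385,275),(315,348),(228,325),(205,238)],.101)):
    P=np.array([f(c,z) for c in L]);c=P.mean(0);d=P-c
    a=np.degrees(np.arctan2(d[:,1],d[:,0]));m=np.degrees(np.angle(np.mean(np.exp(6j*np.radians(a)))))/6
    print(c,np.linalg.norm(d,axis=1).round(4),a.round(1),"corner dir mod60",m)
P=np.array([f(c,.104) for c in [(100,262),(487,262),(295,83),(293,437)]]);print(P, P[:2].mean(0),P[2:].mean(0))
```

```text
[ 0.48998019 -0.23981582] [0.0188 0.0188 0.0188 0.0185 0.0187 0.0187] [ -77.1 -137.5  161.9  102.6   43.1  -17.4] corner dir mod60 -17.383982261951463
[ 0.49013259 -0.24024076] [0.0145 0.0162 0.0152 0.0163 0.0163 0.0152] [ -81.3 -135.3  167.2   98.2   42.7  -18.4] corner dir mod60 -17.839124492173934
[[ 0.52163792 -0.24296735]
 [ 0.45849709 -0.2396162 ]
 [ 0.48769005 -0.27172699]
 [ 0.49242226 -0.20919934]] [ 0.4900675  -0.24129177] [ 0.49005615 -0.24046317]
```

Call:
carry_out([
  [-0.04, -0.007, -0.004, 0, 0, 0],
  [-0.1, -0.017, -0.01, 0, 0, 0],
  [-0.16, -0.027, -0.02, 0, 0, 0],
  [-0.22, -0.037, -0.025, 0, 0, 0],
  [-0.28, -0.047, -0.025, 0, 0, 0],
  [-0.34, -0.058, -0.025, 0, 0, 0],
  [-0.4, -0.068, -0.025, 0, 0, 0],
  [-0.45, -0.077, -0.025, 0, 0, 0],
])

```text
clock: 2.4
tool_pos: [0.5757, 0.1878, 0.2012]
orientation: [-180.0, 0.0, -93.2]
force: [0.7, -0.5, -0.3]
opening: 0.0876
gripper_force: 0.0
```

Call:
carry_out([
  [0, 0, 0, 0, 0, 0],
  [0, 0, 0, 0, 0, 0],
])

```text
clock: 2.65
tool_pos: [0.575, 0.186, 0.2007]
orientation: [180.0, -0.0, -93.1]
force: [-0.5, -1.0, -0.3]
opening: 0.0877
gripper_force: 0.0
```

Run:
```python
from h import *
T,W=wristT();np.save("W2.npy",W);i=viewer.snapshot("wrist")[:,:,::-1];cv2.imwrite("pics/w2.png",i)
o=telemetry.get_obs();print(o["tool_pos"],o["orientation"],o["clock"],o["joint_pos"])
cv2.imwrite("pics/w2c.png",cv2.resize(i[100:360,150:490],None,fx=2.3,fy=2.3,interpolation=2))
```

```text
[0.57502779 0.1856849  0.20095851] [ 1.79973997e+02 -1.76182680e-02 -9.31579735e+01] 2.7 [ 3.64004624e+01  1.49752322e+01 -1.07130368e+01 -3.30304870e-03
 -6.43429994e+01 -3.95570090e+01]
```

View pics/w2c.png

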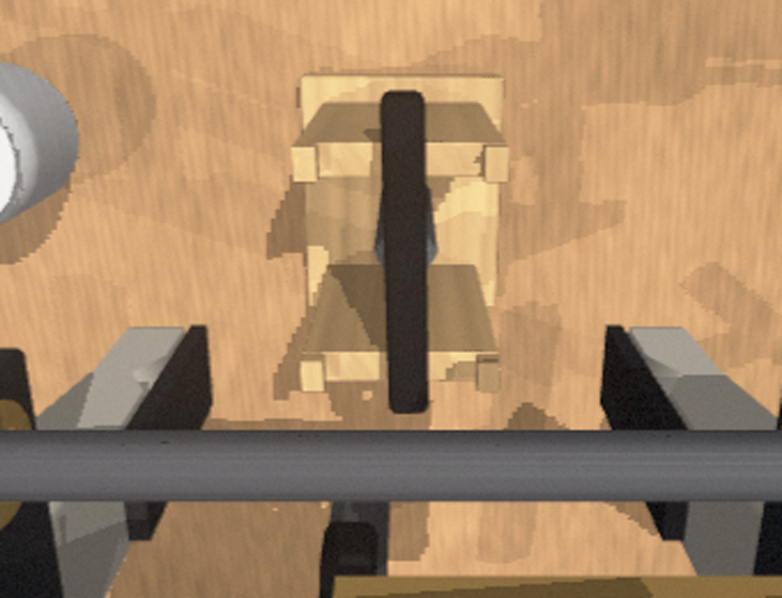

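The bar runs from crop (403,92) to (407,412). The rail lips sit at about (292..508,147) and (301..499,358), and the fingers are open on either side. Next I'll compute positions.

Run:
```python
from h import *
W=np.load("W2.npy")
f=lambda c,z:ray("wrist",(np.array(c)+.5)/2.3-.5+[150,100],z,W)[:2]
a,b=f((403,91),.121),f((408,412),.121);print("bar",a,b,(a+b)/2,np.linalg.norm(a-b),"yaw",np.degrees(np.arctan2(-(a-b)[0],(a-b)[1])))
# lips outer top corners z .113: far/near edge of each rail
L=[(292,147),(508,147),(296,181),(507,181)];M=[(301,357),(499,354),(303,391),(499,391)]
A=np.array([f(c,.113) for c in L]);B=np.array([f(c,.113) for c in M]);print(A,B)
c=(A.mean(0)+B.mean(0))/2;d=A.mean(0)-B.mean(0);print("rack",c,np.linalg.norm(d),np.degrees(np.arctan2(-d[0],d[1])))
```

```text
bar [0.5731932  0.13503394] [0.57758004 0.24512071] [0.57538662 0.19007733] 0.1101741361650472 yaw 177.71803197785002
[[0.60974781 0.15191908]
 [0.54067105 0.15570058]
 [0.60954916 0.16314322]
 [0.54116608 0.16689093]] [[0.6138972  0.22611828]
 [0.54491889 0.22876553]
 [0.61444777 0.23940307]
 [0.54518921 0.2432277 ]]
rack [0.5774484  0.19689605] 0.07509012244012354 176.694456735788
```

Call:
carry_out([
  [-0.0044, 0, 0.02, 0, 0, 0],
  [-0.0044, 0, 0.05, 0, 0, 0],
  [-0.0044, 0, 0.075, 0, 0, 0],
  [-0.0044, 0, 0.088, 0, 0, -0.014],
  [-0.0044, 0, 0.094, 0, 0, -0.014],
  [-0.0044, 0, 0.094, 0, 0, -0.014],
])

```text
clock: 3.45
tool_pos: [0.5756, 0.1914, 0.1075]
orientation: [-180.0, 0.0, -92.3]
force: [0.0, -0.0, 0.7]
opening: 0.0872
gripper_force: 0.0
```

Call:
carry_out([
  [0, 0, 0, 0, 0, 0],
  [0, 0, 0, 0, 0, 0],
  [0, 0, 0, 0, 0, 0],
  [0, 0, 0, 0, 0, 0],
  [0, 0, 0, 0, 0, 0],
  [0, 0, 0, 0, 0, 0],
  [0, 0, 0, 0, 0, 0],
  [0, 0, 0, 0, 0, 0],
], grip=-1)

```text
clock: 4.45
tool_pos: [0.5756, 0.1919, 0.1074]
orientation: [-180.0, 0.0, -92.2]
force: [-1.4, -0.4, 0.4]
opening: 0.0134
gripper_force: 30.3
```

Call:
carry_out([
  [0, 0, -0.01, 0, 0, 0],
  [0, 0, -0.035, 0, 0, 0],
  [0, 0, -0.07, 0, 0, 0],
  [0, 0, -0.105, 0, 0, 0],
  [0, 0, -0.13, 0, 0, 0],
  [0, 0, -0.13, 0, 0, 0],
])

```text
clock: 5.2
tool_pos: [0.576, 0.1922, 0.2393]
orientation: [-179.8, 0.1, -92.2]
force: [-0.7, 0.6, -3.9]
opening: 0.0136
gripper_force: 30.2
```

Call:
carry_out([
  [0.025, 0.004, 0, 0, 0, 0],
  [0.075, 0.012, 0, 0, 0, 0.03],
  [0.135, 0.021, 0, 0, 0, 0.07],
  [0.195, 0.031, 0, 0, 0, 0.11],
  [0.255, 0.04, 0, 0, 0, 0.15],
  [0.315, 0.05, 0, 0, 0, 0.19],
  [0.37, 0.059, 0, 0, 0, 0.23],
  [0.415, 0.066, 0, 0, 0, 0.258],
])

```text
clock: 6.2
tool_pos: [0.4909, -0.2225, 0.2356]
orientation: [179.9, -0.0, -107.2]
force: [1.8, 0.3, -3.3]
opening: 0.0141
gripper_force: 30.5
```

Call:
carry_out([
  [0.01, 0, 0, 0, 0, 0],
  [0.01, 0, 0, 0, 0, 0],
  [0.01, 0, 0, 0, 0, 0],
])

```text
clock: 6.58
tool_pos: [0.49, -0.2292, 0.2365]
orientation: [180.0, 0.0, -107.0]
force: [-0.1, 0.6, -4.1]
opening: 0.0137
gripper_force: 30.5
```

Run:
```python
from h import *
T,W=wristT();np.save("W3.npy",W);i=viewer.snapshot("wrist")[:,:,::-1];cv2.imwrite("pics/w3.png",i)
s=viewer.snapshot("scene")[:,:,::-1]
o=telemetry.get_obs();print(o["tool_pos"],o["orientation"],o["clock"],o["opening"],o["gripper_force"],o["force"])
a=cv2.resize(i[60:360,150:490],(680,600));cv2.imwrite("pics/w3c.png",a)
cv2.imwrite("pics/s3.png",s)
```

```text
[ 0.49042628 -0.22893178  0.23686507] [ 1.79985745e+02  7.94603043e-03 -1.06930647e+02] 6.675 0.013630417776765772 30.478979487670586 [-0.10776279  0.82221821 -2.64019627]
```

View pics/w3c.png

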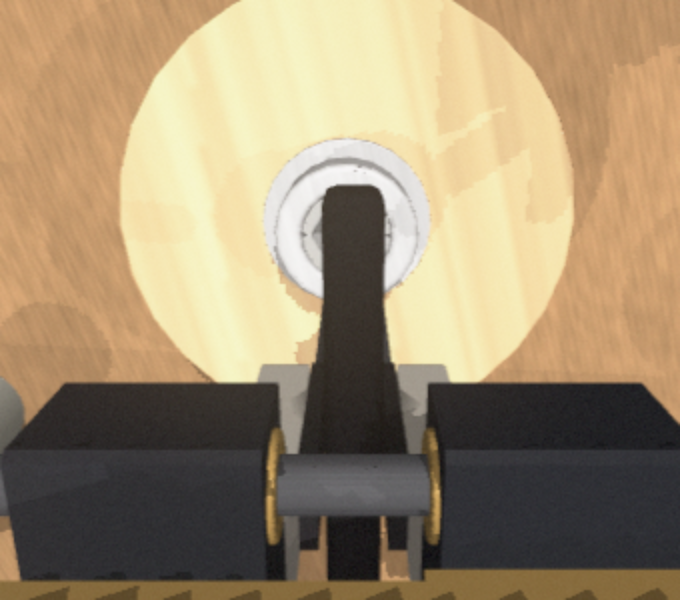

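The key is gripped square. The far end of the bar shows at crop (353,186), over the hub. I'll check it for tilt and get the remaining shift.

Run:
```python
from h import *
c=viewer.camera_info("wrist");K=c["intrinsics"];E=np.linalg.inv(c["tool_from_camera"])
for y in(-.007,0,.007):
  for z in(-.0136,.0024):
    p=E@[.0569,y,z,1];q=K@p[:3]/p[2];print(y,z,(q[:2]-[150,60])*2)
T,W=wristT()
R3=T[:3,:3]
kd=np.array([.0019,0,0]);key=T[:3,3]+R3@kd;print("key",key,"need tool",R3.T@(np.array([.490,-.240,0])-[key[0],key[1],0]))
# hub top circle from picture
W=np.load("W3.npy");f=lambda u,v:ray("wrist",(u/2+150,v/2+60),.104,W)[:2]
print(f(276,230),f(419,230),f(346,163),f(346,304))
```

```text
-0.007 -0.0136 [321.64505762 187.49617054]
-0.007 0.0024 [324.47495886 175.87943235]
0 -0.0136 [354.15529143 187.50165306]
0 0.0024 [353.91868195 175.8849233 ]
0.007 -0.0136 [386.66227755 187.50713504]
0.007 0.0024 [383.3597411  175.89041375]
key [ 0.48987297 -0.23074943  0.2368648 ] need tool [ 8.81264035e-03 -2.81542088e-03 -1.92264230e-06]
[ 0.51854597 -0.25119091] [ 0.45842161 -0.23282299] [ 0.48048976 -0.27021409] [ 0.49928297 -0.20921624]
```

Call:
carry_out([
  [0.005, -0.0015, 0, 0, 0, 0],
  [0.009, -0.003, 0.005, 0, 0, 0],
  [0.009, -0.003, 0.02, 0, 0, 0],
  [0.009, -0.003, 0.035, 0, 0, 0],
  [0.009, -0.003, 0.042, 0, 0, 0],
  [0.009, -0.003, 0.042, 0, 0, 0],
])

```text
clock: 7.42
tool_pos: [0.4901, -0.2393, 0.1941]
orientation: [179.9, -0.0, -107.0]
force: [-0.1, -0.5, -1.9]
opening: 0.0137
gripper_force: 30.5
```

Call:
carry_out([
  [0, 0, 0.003, 0, 0, 0],
  [0, 0, 0.006, 0, 0, 0],
  [0, 0, 0.009, 0, 0, 0],
  [0, 0, 0.012, 0, 0, 0],
  [0, 0, 0.015, 0, 0, 0],
  [0, 0, 0.015, 0, 0, 0],
])

```text
clock: 8.18
tool_pos: [0.4903, -0.2394, 0.1797]
orientation: [180.0, -0.0, -107.0]
force: [-0.9, 0.1, -2.7]
opening: 0.014
gripper_force: 30.5
```

Call:
carry_out([
  [-0.001, 0, 0.002, 0, 0, 0],
  [-0.001, 0, 0.004, 0, 0, 0],
  [-0.001, 0, 0.006, 0, 0, 0],
  [-0.001, 0, 0.008, 0, 0, 0],
  [-0.001, 0, 0.008, 0, 0, 0],
])

```text
clock: 8.8
tool_pos: [0.4907, -0.2384, 0.1718]
orientation: [180.0, -0.0, -107.0]
force: [0.9, -0.4, -3.4]
opening: 0.0134
gripper_force: 30.5
```

Call:
carry_out([
  [0, 0, 0.0015, 0, 0, 0],
  [0, 0, 0.003, 0, 0, 0],
  [0, 0, 0.004, 0, 0, 0],
  [0, 0, 0.004, 0, 0, 0],
])

```text
clock: 9.3
tool_pos: [0.491, -0.2385, 0.1684]
orientation: [-180.0, -0.0, -107.0]
force: [0.3, -0.8, -0.3]
opening: 0.0133
gripper_force: 30.4
```

Call:
carry_out([
  [0, 0, 0.0007, 0, 0, 0],
  [0, 0, 0.0015, 0, 0, 0],
  [0, 0, 0.0015, 0, 0, 0],
  [0, 0, 0.0015, 0, 0, 0],
])

```text
clock: 9.8
tool_pos: [0.4914, -0.2388, 0.1682]
orientation: [-179.9, -0.0, -107.0]
force: [-1.7, 1.1, 9.9]
opening: 0.0135
gripper_force: 30.6
```

Call:
carry_out([
  [0, -0.0002, 0, 0, 0, 0.12],
  [0.0001, -0.0005, 0, 0, 0, 0.24],
  [0.0001, -0.0007, 0, 0, 0, 0.36],
  [0.0002, -0.0009, 0, 0, 0, 0.48],
  [0.0003, -0.0011, 0, 0, 0, 0.6],
  [0.0005, -0.0013, 0, 0, 0, 0.72],
  [0.0006, -0.0014, 0, 0, 0, 0.84],
  [0.0008, -0.0016, 0, 0, 0, 0.96],
])

```text
clock: 10.8
tool_pos: [0.4921, -0.2399, 0.1682]
orientation: [-179.9, 0.0, -162.2]
force: [-4.9, 2.5, 12.5]
opening: 0.0137
gripper_force: 31.4
```

Run:
```python
from h import *
o=telemetry.get_obs();print({k:np.round(o[k],3) for k in("tool_pos","orientation","force","moment","opening","joint_pos")})
```

```text
{'tool_pos': array([ 0.492, -0.24 ,  0.168]), 'orientation': array([-1.79941e+02,  2.40000e-02, -1.62199e+02]), 'force': array([-4.889,  2.532, 12.499]), 'moment': array([1.254, 2.071, 0.195]), 'opening': np.float64(0.014), 'joint_pos': array([-5.4480e+00,  1.1242e+01, -2.0334e+01,  5.3000e-02, -5.8379e+01,
       -6.6778e+01])}
```

Call:
carry_out([
  [0.0002, 0.0001, 0, 0, 0, 0.06],
  [0.0004, 0.0002, 0, 0, 0, 0.12],
  [0.0004, 0.0001, 0, 0, 0, 0.18],
  [0.0004, 0, 0, 0, 0, 0.24],
  [0.0004, 0, 0, 0, 0, 0.24],
])

```text
clock: 11.42
tool_pos: [0.4919, -0.24, 0.1682]
orientation: [-179.9, 0.1, -175.8]
force: [-4.1, 1.5, 11.8]
opening: 0.0138
gripper_force: 31.4
```

Run:
```python
from h import *
o=telemetry.get_obs();print({k:np.round(o[k],3) for k in("tool_pos","orientation","force","moment","opening")})
```

```text
{'tool_pos': array([ 0.492, -0.24 ,  0.168]), 'orientation': array([-1.79944e+02,  5.60000e-02, -1.75771e+02]), 'force': array([-4.064,  1.528, 11.82 ]), 'moment': array([1.08 , 1.767, 0.18 ]), 'opening': np.float64(0.014)}
```

Turned 1.2 rad at the friction torque, with no stop yet. I'll go on in small steps.

Call:
carry_out([
  [0, -0.0001, 0, 0, 0, 0.05],
  [0, -0.0002, 0, 0, 0, 0.1],
  [0, -0.0003, 0, 0, 0, 0.15],
  [0, -0.0003, 0, 0, 0, 0.15],
])

```text
clock: 11.92
tool_pos: [0.4921, -0.2403, 0.1682]
orientation: [-180.0, 0.1, 175.7]
force: [-3.2, 2.3, 11.3]
opening: 0.0135
gripper_force: 31.7
```

Run:
```python
from h import *
o=telemetry.get_obs();print({k:np.round(o[k],3) for k in("tool_pos","orientation","force","moment","opening")})
```

```text
{'tool_pos': array([ 0.492, -0.24 ,  0.168]), 'orientation': array([-1.79952e+02,  8.20000e-02,  1.75657e+02]), 'force': array([-3.208,  2.258, 11.259]), 'moment': array([1.078, 1.503, 0.264]), 'opening': np.float64(0.013)}
```

Call:
carry_out([
  [0, 0, 0, 0, 0, 0.04],
  [0, -0.0001, 0, 0, 0, 0.08],
  [0, -0.0001, 0, 0, 0, 0.12],
  [0, -0.0001, 0, 0, 0, 0.12],
])

```text
clock: 12.42
tool_pos: [0.4922, -0.2405, 0.1682]
orientation: [-180.0, 0.1, 168.8]
force: [-2.9, 2.4, 11.5]
opening: 0.0139
gripper_force: 31.8
```

Run:
```python
from h import *
T,W=wristT();i=viewer.snapshot("wrist")[:,:,::-1]
o=telemetry.get_obs();print({k:np.round(o[k],3) for k in("tool_pos","orientation","force","moment","opening")})
cv2.imwrite("pics/w4c.png",cv2.resize(i[60:360,150:490],(680,600)))
```

```text
{'tool_pos': array([ 0.492, -0.24 ,  0.168]), 'orientation': array([-1.79962e+02,  9.60000e-02,  1.68807e+02]), 'force': array([-3.104,  2.11 , 11.024]), 'moment': array([0.975, 1.489, 0.233]), 'opening': np.float64(0.014)}
```

View pics/w4c.png

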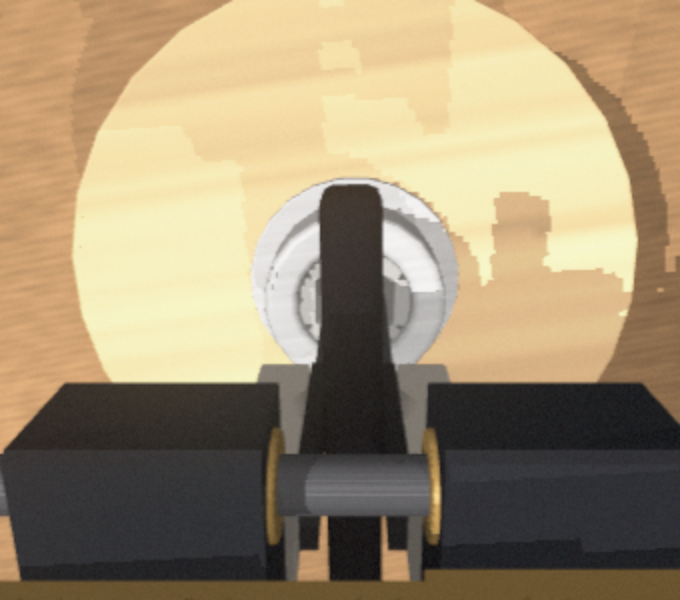

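The bar hasn't slipped in the pads (its end is at 351,186), but the torque hasn't clearly risen yet. I'll turn further.

Call:
carry_out([
  [0, 0, 0, 0, 0, 0.04],
  [0, -0.0001, 0, 0, 0, 0.08],
  [0, -0.0001, 0, 0, 0, 0.12],
  [0, -0.0001, 0, 0, 0, 0.16],
  [0, -0.0001, 0, 0, 0, 0.16],
])

```text
clock: 13.1
tool_pos: [0.4921, -0.2406, 0.1682]
orientation: [-180.0, 0.1, 159.6]
force: [-3.0, 2.4, 11.3]
opening: 0.0135
gripper_force: 31.8
```

Run:
```python
from h import *
i=viewer.snapshot("wrist")[:,:,::-1]
o=telemetry.get_obs();print({k:np.round(o[k],3) for k in("tool_pos","orientation","force","moment","opening")})
cv2.imwrite("pics/w5c.png",cv2.resize(i[60:360,150:490],(680,600)))
for n in("w3c","w4c","w5c"):
    g=cv2.imread(f"pics/{n}.png").max(2)
    print(n,[np.where(g[r,280:430]<70)[0][[0,-1]].mean()+280 for r in(200,230,260,300,340)])
```

```text
{'tool_pos': array([ 0.492, -0.241,  0.168]), 'orientation': array([-1.79977e+02,  8.80000e-02,  1.59618e+02]), 'force': array([-3.701,  3.003, 11.126]), 'moment': array([ 0.921,  1.547, -0.025]), 'opening': np.float64(0.014)}
w3c [np.float64(352.5), np.float64(352.5), np.float64(353.5), np.float64(353.0), np.float64(352.0)]
w4c [np.float64(350.5), np.float64(350.5), np.float64(351.5), np.float64(352.5), np.float64(354.0)]
w5c [np.float64(352.5), np.float64(352.0), np.float64(352.5), np.float64(353.0), np.float64(353.5)]
```

Run:
```python
from h import *
s=viewer.snapshot("scene")[:,:,::-1];o=telemetry.get_obs();print(o["moment"],o["force"],o["clock"])
a=cv2.imread("pics/w5c.png")[170:380,230:480];a=cv2.resize(a,None,fx=2.2,fy=2.2,interpolation=2)[:460,:400]
b=cv2.resize(s[85:200,200:300],(400,460),interpolation=2)
cv2.imwrite("pics/c5.png",np.hstack([a,b]))
```

```text
[ 0.91288902  1.54055776 -0.01435787] [-3.89617718  2.20956722 10.1507042 ] 13.2
```

View pics/c5.png

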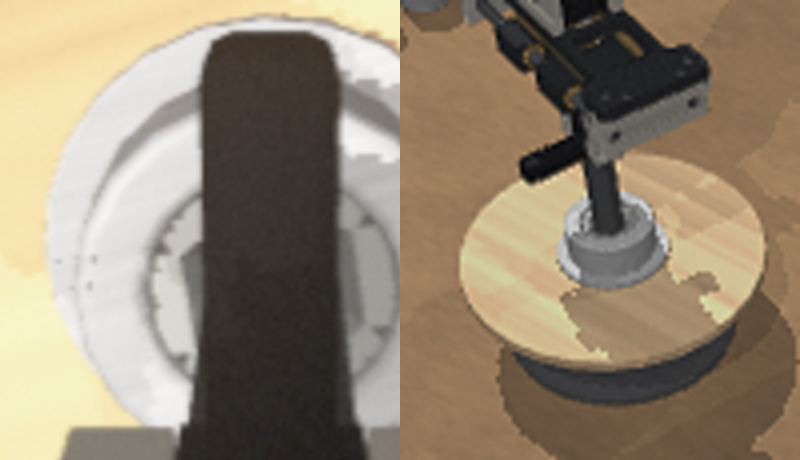

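The key stands in the socket. The head's tick marks show beside the bar at about (357,220) and (385,330) on the right and (180,355) on the left. From these I'll work out the screw angle.

Run:
```python
from h import *
T,W=wristT()
f=lambda c:ray("wrist",(np.array(c)/2.2+[230,170])/2+[150,60],.101,W)[:2]
for c in[(357,220),(385,330),(180,355),(155,270),(190,198)]:
    d=f(c)-[.490,-.240];a=np.degrees(np.arctan2(d[1],d[0]));print(c,np.linalg.norm(d).round(4),a.round(1),"mod60",(a+30)%60-30)
o=telemetry.get_obs();print("key yaw mod60",(o["orientation"][2]+90+30)%60-30)
# rectified polar view of the ring, r 14..22mm, compared with start
def polar(img,W,sc,off):
    th=np.radians(np.arange(-180,180,1));r=np.arange(.012,.0225,.00025)
    X=.490+r[:,None]*np.cos(th);Y=-.240+r[:,None]*np.sin(th)
    P=np.linalg.inv(W)@np.stack([X.ravel(),Y.ravel(),np.full(X.size,.101),np.ones(X.size)])
    q=viewer.camera_info("wrist")["intrinsics"]@P[:3];q=(q[:2]/q[2]-np.array(off)[:,None])*sc
    m=q.reshape(2,*X.shape).astype(np.float32);return cv2.remap(img,m[0],m[1],1)
p1=polar(cv2.imread("pics/w1.png"),np.load("W1.npy"),1,(0,0));p5=polar(cv2.imread("pics/w5c.png"),W,2,(150,60))
cv2.imwrite("pics/pol.png",cv2.resize(np.vstack([p1,p5]),None,fx=2.2,fy=4.5))
```

```text
(357, 220) 0.0174 108.6 mod60 -11.374334347430562
(385, 330) 0.0199 47.2 mod60 -12.845747194245035
(180, 355) 0.019 -71.5 mod60 -11.53344715733995
(155, 270) 0.0187 -118.4 mod60 1.5514446189454532
(190, 198) 0.0194 -159.1 mod60 20.898607147405016
key yaw mod60 9.62194727639718
```

View pics/pol.png

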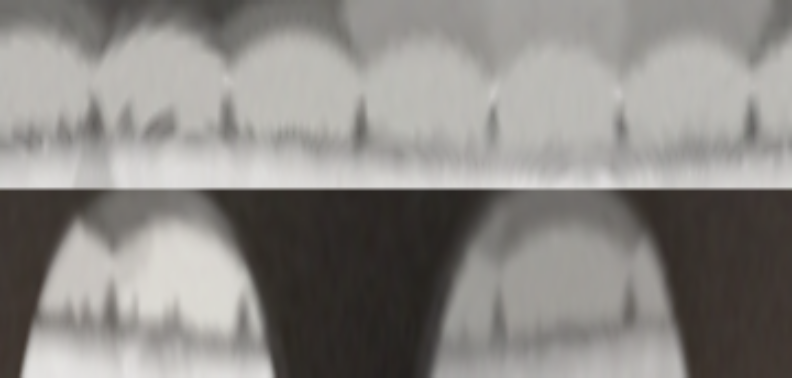

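The head's ticks now sit at -11.7° mod 60, against -17.4° at the start. So the screw has turned 54.3° (0.95 rad) from a start of about 0.25, which puts it at its stop at 1.2. The key went further than the screw, so it has worked past the stop and over a corner of the socket. Turning on clockwise frees the key there without loosening the screw.

Call:
carry_out([
  [0, -0.0001, 0, 0, 0, 0.08],
  [0, -0.0003, 0, 0, 0, 0.16],
  [0, -0.0005, 0, 0, 0, 0.24],
  [0.0001, -0.0006, 0, 0, 0, 0.32],
  [0.0001, -0.0006, 0, 0, 0, 0.32],
])

```text
clock: 13.82
tool_pos: [0.4921, -0.2411, 0.1682]
orientation: [180.0, 0.1, 141.2]
force: [-2.2, 1.7, 9.5]
opening: 0.0137
gripper_force: 31.6
```

```bash
cat >> h.py <<'E'
def polar(img,W,sc=1,off=(0,0)):
    th=np.radians(np.arange(-180,180,1));r=np.arange(.0155,.0185,.00025)
    X=.490+r[:,None]*np.cos(th);Y=-.240+r[:,None]*np.sin(th)
    P=np.linalg.inv(W)@np.stack([X.ravel(),Y.ravel(),np.full(X.size,.101),np.ones(X.size)])
    q=viewer.camera_info("wrist")["intrinsics"]@P[:3];q=q[:2]/q[2]
    m=q.reshape(2,*X.shape).astype(np.float32);return cv2.remap(img,m[0],m[1],1)
E
python3 - <<'E'
from h import *
T,W=wristT();np.save("W6.npy",W);i=viewer.snapshot("wrist")[:,:,::-1].copy();cv2.imwrite("pics/w6.png",i)
o=telemetry.get_obs();print({k:np.round(o[k],3) for k in("tool_pos","orientation","force","moment","opening","joint_pos")})
g=cv2.resize(i[60:360,150:490],(680,600)).max(2)
print([np.where(g[r,280:430]<70)[0][[0,-1]].mean()+280 for r in(200,230,260,300,340)])
s=polar(i,W).max(2).astype(float)
b=s.mean(0)-cv2.blur(s.mean(0)[None],(15,1))[0];ok=s.min(0)>70
idx=[k for k in np.argsort(b) if ok[k]][:14];print([(k-180,b[k].round(0)) for k in idx])
print("key yaw mod60",(o["orientation"][2]+120)%60-30)
E
```

```text
{'tool_pos': array([ 0.492, -0.241,  0.168]), 'orientation': array([1.79967e+02, 1.26000e-01, 1.41273e+02]), 'force': array([-3.108,  2.062,  9.451]), 'moment': array([ 0.842,  1.072, -0.007]), 'opening': np.float64(0.014), 'joint_pos': array([-5.58100e+00,  1.12490e+01, -2.03240e+01,  4.80000e-02,
       -5.83040e+01, -1.23171e+02])}
[np.float64(352.5), np.float64(352.5), np.float64(353.0), np.float64(353.0), np.float64(353.5)]
[(np.int64(-130), np.float64(-22.0)), (np.int64(-178), np.float64(-18.0)), (np.int64(-131), np.float64(-17.0)), (np.int64(-129), np.float64(-15.0)), (np.int64(47), np.float64(-12.0)), (np.int64(-132), np.float64(-11.0)), (np.int64(46), np.float64(-9.0)), (np.int64(48), np.float64(-8.0)), (np.int64(45), np.float64(-6.0)), (np.int64(-177), np.float64(-5.0)), (np.int64(-133), np.float64(-4.0)), (np.int64(-120), np.float64(-4.0)), (np.int64(-128), np.float64(-4.0)), (np.int64(-119), np.float64(-3.0))]
key yaw mod60 -8.726659503083283
```

The screw hasn't moved (ticks still at about -11.7°), and the key (-8.7°) now sits aligned and free at floor level. I'll draw it straight out.

Call:
carry_out([
  [0, 0, -0.003, 0, 0, 0],
  [0, 0, -0.01, 0, 0, 0],
  [0, 0, -0.02, 0, 0, 0],
  [0, 0, -0.035, 0, 0, 0],
  [0, 0, -0.055, 0, 0, 0],
  [0, 0, -0.072, 0, 0, 0],
  [0, 0, -0.075, 0, 0, 0],
  [0, 0, -0.075, 0, 0, 0],
])

```text
clock: 14.88
tool_pos: [0.4913, -0.2407, 0.2416]
orientation: [180.0, 0.0, 141.3]
force: [0.3, 0.3, -3.2]
opening: 0.0135
gripper_force: 30.9
```

Run:
```python
from h import *
T,W=wristT();i=viewer.snapshot("wrist")[:,:,::-1].copy();cv2.imwrite("pics/w7.png",i)
o=telemetry.get_obs();print({k:np.round(o[k],3) for k in("tool_pos","orientation","force","moment","opening")})
g=cv2.resize(i[60:360,150:490],(680,600)).max(2)
print([np.where(g[r,280:430]<70)[0][[0,-1]].mean()+280 for r in(200,230,260,300,340)],[int(np.where(g[:,c]<70)[0][0]) for c in(340,352,365)])
s=polar(i,W).max(2).astype(float)
b=s.mean(0)-cv2.blur(s.mean(0)[None],(15,1))[0];ok=s.min(0)>70
print([(int(k-180),b[k].round(0)) for k in np.argsort(b) if ok[k]][:10])
```

```text
{'tool_pos': array([ 0.491, -0.241,  0.241]), 'orientation': array([-1.79994e+02, -3.90000e-02,  1.41250e+02]), 'force': array([-1.000e-03,  2.900e-02, -3.286e+00]), 'moment': array([-0.078, -0.002,  0.031]), 'opening': np.float64(0.014)}
[np.float64(352.5), np.float64(352.0), np.float64(352.0), np.float64(353.0), np.float64(353.5)] [187, 187, 187]
[(-130, np.float64(-15.0)), (-131, np.float64(-14.0)), (46, np.float64(-13.0)), (-129, np.float64(-12.0)), (-132, np.float64(-12.0)), (47, np.float64(-11.0)), (48, np.float64(-8.0)), (-133, np.float64(-8.0)), (45, np.float64(-6.0)), (49, np.float64(-4.0))]
```

Call:
carry_out([
  [0, 0, 0, 0, 0, -0.18],
  [0, 0, 0, 0, 0, -0.36],
  [0, 0, 0, 0, 0, -0.54],
  [0, 0, 0, 0, 0, -0.72],
  [0, 0, 0, 0, 0, -0.9],
  [0, 0, 0, 0, 0, -1.08],
  [0, 0, 0, 0, 0, -1.26],
  [0, 0, 0, 0, 0, -1.26],
])

```text
clock: 15.92
tool_pos: [0.491, -0.2407, 0.2407]
orientation: [179.9, -0.1, -146.6]
force: [-0.7, 0.2, -3.2]
opening: 0.0135
gripper_force: 30.9
```

Call:
carry_out([
  [-0.02, 0.02, 0, 0, 0, -0.1],
  [-0.06, 0.061, 0, 0, 0, -0.22],
  [-0.102, 0.103, 0, 0, 0, -0.34],
  [-0.144, 0.146, 0, 0, 0, -0.46],
  [-0.187, 0.19, 0, 0, 0, -0.58],
  [-0.23, 0.233, 0, 0, 0, -0.7],
  [-0.272, 0.276, 0, 0, 0, -0.82],
  [-0.312, 0.316, 0, 0, 0, -0.929],
])

```text
clock: 16.92
tool_pos: [0.5774, 0.1969, 0.2411]
orientation: [180.0, -0.0, -93.4]
force: [0.9, -0.7, -3.2]
opening: 0.0135
gripper_force: 30.7
```

Call:
carry_out([
  [0, 0, 0, 0, 0, 0],
  [0, 0, 0, 0, 0, 0],
  [0, 0, 0, 0, 0, 0],
])

```text
clock: 17.3
tool_pos: [0.5773, 0.1938, 0.2415]
orientation: [180.0, -0.0, -93.5]
force: [0.4, -0.7, -3.1]
opening: 0.0137
gripper_force: 30.4
```

Call:
carry_out([
  [-0.004, 0, 0.01, 0, 0, 0],
  [-0.005, 0, 0.035, 0, 0, 0],
  [-0.005, 0, 0.065, 0, 0, 0],
  [-0.005, 0, 0.095, 0, 0, 0],
  [-0.005, 0, 0.115, 0, 0, 0],
  [-0.005, 0, 0.124, 0, 0, 0],
  [-0.005, 0, 0.128, 0, 0, 0],
  [-0.005, 0, 0.13, 0, 0, 0],
])

```text
clock: 18.3
tool_pos: [0.5782, 0.1999, 0.1121]
orientation: [-179.9, 0.0, -93.3]
force: [0.5, -0.2, -2.4]
opening: 0.0138
gripper_force: 30.4
```

Call:
carry_out([
  [0, 0, 0.002, 0, 0, 0],
  [0, 0, 0.0035, 0, 0, 0],
  [0, 0, 0.0045, 0, 0, 0],
  [0, 0, 0.0045, 0, 0, 0],
])

```text
clock: 18.8
tool_pos: [0.5781, 0.2, 0.1077]
orientation: [-180.0, 0.0, -93.3]
force: [-1.5, -0.3, 2.5]
opening: 0.0137
gripper_force: 30.2
```

Force z rose to +2.5 at the expected height, so the bar rests on the rails. I'll release and back off.

Call:
carry_out([
  [0, 0, 0, 0, 0, 0],
  [0, 0, 0, 0, 0, 0],
  [0, 0, 0, 0, 0, 0],
  [0, 0, 0, 0, 0, 0],
  [0, 0, 0, 0, 0, 0],
  [0, 0, 0, 0, 0, 0],
  [0, 0, 0, 0, 0, 0],
  [0, 0, 0, 0, 0, 0],
], grip=1)

```text
clock: 19.8
tool_pos: [0.5778, 0.1998, 0.107]
orientation: [180.0, -0.0, -93.3]
force: [0.5, -0.0, -0.4]
opening: 0.0856
gripper_force: 0.0
```

Call:
carry_out([
  [0, 0, -0.005, 0, 0, 0],
  [0, 0, -0.02, 0, 0, 0],
  [0, 0, -0.05, 0, 0, 0],
  [0, 0, -0.08, 0, 0, 0],
  [0, 0, -0.093, 0, 0, 0],
  [0, 0, -0.093, 0, 0, 0],
  [0, 0, -0.093, 0, 0, 0],
])

```text
clock: 20.68
tool_pos: [0.5772, 0.1995, 0.1991]
orientation: [179.9, -0.0, -93.3]
force: [0.2, 0.0, 0.4]
opening: 0.0876
gripper_force: 0.0
```

Run:
```python
from h import *
T,W=wristT();np.save("W8.npy",W);i=viewer.snapshot("wrist")[:,:,::-1];o=telemetry.get_obs();print(o["tool_pos"],o["clock"],o["opening"],o["force"])
cv2.imwrite("pics/w8c.png",cv2.resize(i[100:360,150:490],None,fx=2.3,fy=2.3,interpolation=2))
```

```text
[0.57720148 0.19952267 0.19879794] 20.725 0.08759435778803001 [-0.44500136 -0.23446985  0.24907137]
```

View pics/w8c.png

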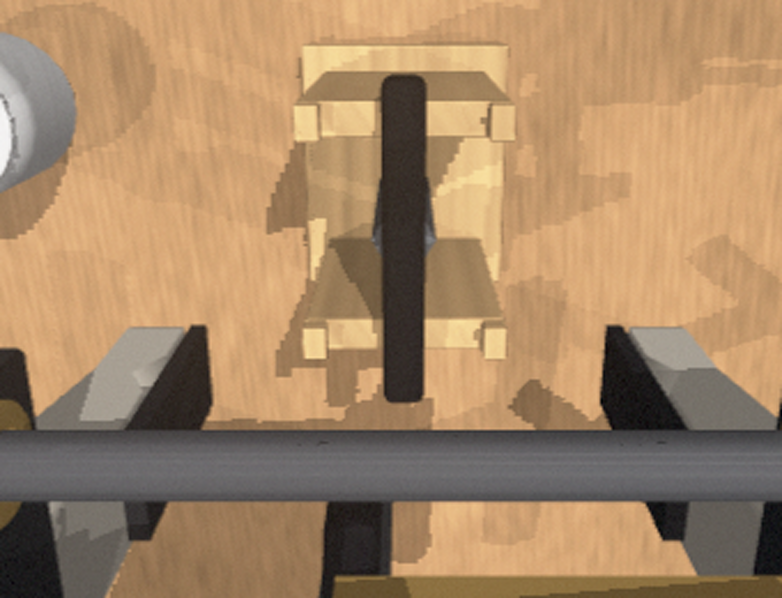

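The bar lies across both rails (crop 403,75 to 404,401), upright and centred. The fingers are open and clear, so I'm handing in.

```bash
python3 -c "
from plant import workorder
print(workorder.close_job())"
```

```text
the job is handed in; nothing more can be done
None
```

The job is handed in with no verdict shown: the camera puts the screw at its stop (about 1.2 rad) and the key back across both rails, though I over-turned the key past the stop and it slipped over one socket corner, without loosening the screw.

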